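# Sort the washed dental instruments into their sterilising racks

### The job

The washed instruments lie mixed on the drying mat; sort them for the steriliser. Lay the two handpieces in the two wide cradles of the handpiece rack, one in each, and the two slim double-ended hand instruments in two different slots of the narrow-slotted instrument rack, each lying centrally across both combs and fully down in them, either way round. Set the bur block down upright on the floor of the kidney dish, about the middle of it.

Things in the scene. Friction and masses are not known exactly. Their poses are not given: they have to be found in the camera images.
- scaler: Slim steel dental scaler (yellow ring, hooked tips), 170 mm long with tips at both ends, lying along its y axis on the 2 mm mat; 22 g. Origin under its middle. Round knurled handle 7.4 mm thick from y = -52 to 52 mm (last 10 mm tapered), its axis 4.5 mm above the origin. Grip across it near the origin.
- plugger: Slim steel dental plugger (no ring, blunt tips), 175 mm long with tips at both ends, lying along its y axis on the 2 mm mat; 22 g. Origin under its middle. Round knurled handle 7.4 mm thick from y = -49 to 56 mm (last 10 mm tapered), its axis 3.7 mm above the origin. Grip across it near the origin.
- handpiece_a: Dental turbine handpiece, red ring, 144 x 18 mm high, 70 g, lying along its y axis on the mat; small head at -y. Origin under mid-length. A slightly bent bar 17 to 20 mm wide: middle line at x = -6 mm at y = 40, x = -4 at y = 0, x = 0 at y = -40; centre of mass (-3, 4, 9) mm. Grip across it there.
- handpiece_b: Dental turbine handpiece, blue ring, 144 x 18 mm high, 70 g, lying along its y axis on the mat; small head at -y. Origin under mid-length. A slightly bent bar 17 to 20 mm wide: middle line at x = -6 mm at y = 40, x = -4 at y = 0, x = 0 at y = -40; centre of mass (-3, 4, 9) mm. Grip across it there.
- bur_block: Blue bur stand: block 34 (x) by 58 (y) by 20 mm high with thin steel burs standing up to 35 mm in its top; 120 g; upright on the mat. Origin under its centre. Grip it by its +y and -y ends (58 mm): so the fingers also fit into the kidney dish, along the dish's length.
- instrument_rack: Fixed. Steel plate 100 (x) by 104 mm (y), top at z = 5 mm, with two dark combs along y at x = -30 and +30 mm (8 mm thick, 24 mm high). Three slots in each, at y = -32, 0, 32 mm: 12 mm wide, round mouth 20 mm, slot floor at z = 12 mm. An instrument lies along x in one slot of both combs; open between the combs for the fingers. Origin under the centre.
- handpiece_rack: Fixed. Steel plate 120 (x) by 112 mm (y), top at z = 5 mm, with two dark combs along y at x = -40 and +40 mm (8 mm thick, 30 mm high). Two wide cradles at y = -28 and 28 mm: 30 mm wide, round mouth 38 mm, floor at z = 14 mm. A handpiece lies along x on both combs; open between the combs for the fingers. Origin under the centre.
- kidney_dish: Fixed. Open steel kidney dish 75 (x) by 162 mm (y), rim 32 mm high, floor at z = 4 mm. Origin under the centre. Clear floor x = -24 to 26 mm in the middle, narrowing on the +x side towards the ends. Best place for the block: x = -4, y = 0 mm, its y axis along the dish's y axis.

How it is judged:
By the outcome, as a careful person would: the job done as asked, in the order asked, and still so for the second after the job is handed in, with the robot touching nothing.
It also fails if it takes over 112 s, if anything falls off the work surface, if the arm or the gripper's body presses on something with over 40 N, if the wrist force passes 120 N, or if a joint passes its speed limit or range.

### The arm

A 6-joint arm with a two-finger parallel gripper is mounted at the origin on a cart in front of the work surface, level with it; the furniture and walls round the work are solid. World frame = base frame: x ahead of the robot, y to its left, z up, the work surface at z = 0. Lengths are in m, angles in rad, forces in N, time in s.
With the tool pointing down it reaches from about 0.25 to 0.775 m from the base axis. Payload 4 kg.
Tool frame: the origin (TCP) lies on the centre line of the jaws, within the pads' length; the fingertips stand 8 mm ahead of it and the grasp point (between the pads) lies 11 mm behind it; y points along the fingers, x is the direction in which the jaws open and shut, and the axes are right-handed (so a half turn about y gives the same grasp; the last joint's range is limited). The gripper opens to 94 mm and grips with 3 to 60 N. Pads are 16 mm wide; open, the fingers measure 119 mm over their backs; the gripper's body (75 mm by 177 mm) begins 78 mm behind the grasp point.
Start: joints at [-1.355, 0.087, 1.371, -0, 1.684, -0.103], TCP at [0.172, -0.522, 0.214] pointing down, gripper open.
Joint ranges: [-3.1, 3.1], [-0.76, 2.03], [0.27, 2.55], [-1.08, 4.22], [0.17, 2.65], [-2.57, 2.57]. Speed limits (rad/s): [2.79, 2.79, 3.14, 3.14, 3.14, 3.14].

### API

Orientations are given as [roll, pitch, yaw] about the fixed x, y, z axes, in that order (R = Rz(yaw) Ry(pitch) Rx(roll)).
In Python, from bench import robot gives the robot as it stands.
- The arm moves only by the tool step_arm, never from a script. Its argument "commands" is a list of rows, each an object with "xyz": the shift along the world's x, y, z in m, a list of three; "twist": the turn, a rotation vector about the world's x, y, z in degrees, a list of three. In form: [{"xyz": [tx, ty, tz], "twist": [ax, ay, az]}, ...]. A call has 1 to 12 rows; each row is the pose to reach, as a shift and turn from the pose commanded when the call began; what a row does not reach only later rows make up. A row lasts 1/12 s, in which the tool goes at most 41.7 mm and 7.16 degrees, less where a joint would pass 70% of its speed; a pose out of reach is approached as far as the arm can. A call with a gripper value outside its range is refused whole. "fingers" is the closure in counts, from 0 (fully open) to 255 (shut), set as the call begins (left out, the last holds). The fingers move at their own pace and stop on an object; the grip force is fixed at half the most. Time passes only in rows, so rows that repeat a pose let the fingers close. It gives the time, the measured TCP pose, the force and the opening at its end, in the units of the state.
- robot.get_obs(): the state, without advancing time (a new reading comes with each control period).
- robot.snapshot(name): name is "side" or "top"; returns (picture, depth): 400x640x3 uint8, red, green, blue; 400x640 float32, m along the optical axis (not along the pixel's ray), 0 where there is no reading.
- robot.camera_info(name): a dict with "fx", "fy", "cx", "cy" (pixels), "R" (3x3) and "t" (3): a world point X has camera coordinates R X + t. Camera axes: x right, y down, z forward; pixel columns grow to the right and rows downward; lengths in m; the calibration is good to about 2 mm. A picture is of the moment at which its call begins. camera_info takes no time and is no camera call.
- robot.close_job(): hands the job in, once; it reports no verdict.
The state is a dict: "time": time; "joint_positions": joint angles; "qvel": joint speeds; "joint_torque": joint torques, N m; "tool_pos": TCP position; "ee_rot": TCP orientation; "wrist_force": force on the tool from outside, world axes, zero at the start; "wrist_torque": the same for the moment, N m; "width": finger opening in m.
Only numpy, scipy, OpenCV 4.12 (cv2) and the standard library are available. Lean on these libraries where they do the work, as an engineer would, in place of code of your own. Each camera call takes 0.05 s, during which the arm holds its last target.

## Working session

There is one attempt and no reset: what is moved stays moved. The work goes in short steps, Python scripts to look and compute and a tool call to move; the robot and the scene stay as the last step left them, time stands still between calls to the robot, and variables do not carry over. Pictures are saved under pics/ and viewed, and the job is handed in when it is done.

Besides the shell and the picture viewer there is one more tool, called after "Emit:" as a command line: name --argument value ..., lists and objects as JSON in quotes. step_arm: Moves the arm, as the interface text tells. Its arguments: {"type":"object","properties":{"commands":{"type":"array"},"fingers":{"type":"number"}},"required":["commands"]}

```bash
ls; mkdir -p pics; python3 - <<'E'
from bench import robot
import cv2,numpy as np
print(robot.get_obs())
for n in("top","side"):
    p,d=robot.snapshot(n); cv2.imwrite(f"pics/{n}0.png",p[:,:,::-1]); np.save(f"pics/{n}0.npy",d)
    print(n,robot.camera_info(n))
E
```

```text
pics
{'time': 0.0, 'joint_positions': array([-1.35510729e+00,  8.79851805e-02,  1.37222397e+00, -3.34218263e-05,
        1.68361108e+00, -1.03043732e-01]), 'qvel': array([ 0.00068579,  0.00080927, -0.00135568,  0.00054534, -0.00016109,
        0.00038486]), 'joint_torque': array([-4.39712567e-04, -3.40185535e+01, -3.02422929e+01,  7.17075798e-02,
        3.29377642e-02, -1.70802000e-04]), 'tool_pos': array([ 0.17225068, -0.52177636,  0.21230304]), 'ee_rot': array([-1.57060024,  0.00221918, -1.25206707]), 'wrist_force': array([0.14847295, 0.03568106, 0.06231151]), 'wrist_torque': array([-0.00418124,  0.01085655, -0.01488594]), 'width': 0.09446676076287876}
top {'fx': 515.8510990051226, 'fy': 515.8510990051226, 'cx': 322.6116001203757, 'cy': 196.1719423118404, 'R': array([[ 0.00754367, -0.99975461, -0.02082814],
       [-0.98065102, -0.0033217 , -0.19573591],
       [ 0.1956187 ,  0.0219017 , -0.98043543]]), 't': array([-0.11985375,  0.52354428,  0.89099254])}
side {'fx': 477.7523353799546, 'fy': 477.7523353799546, 'cx': 318.82109974241956, 'cy': 205.85631180075367, 'R': array([[-0.99925306, -0.0374366 ,  0.00958227],
       [-0.03200963,  0.66294264, -0.74798559],
       [ 0.02164954, -0.74773361, -0.6636458 ]]), 't': array([0.53727979, 0.10836558, 0.75391845])}
```

View pics/top0.png

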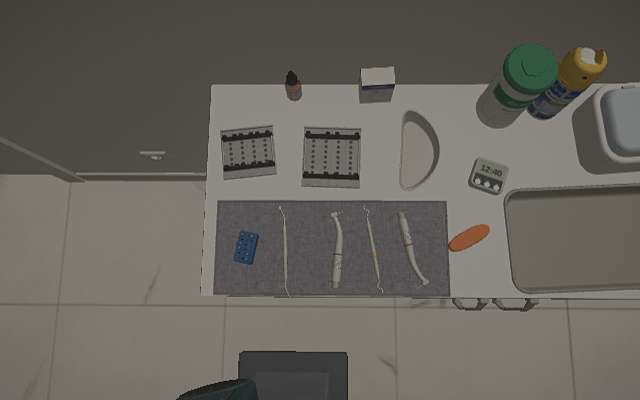

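View pics/side0.png

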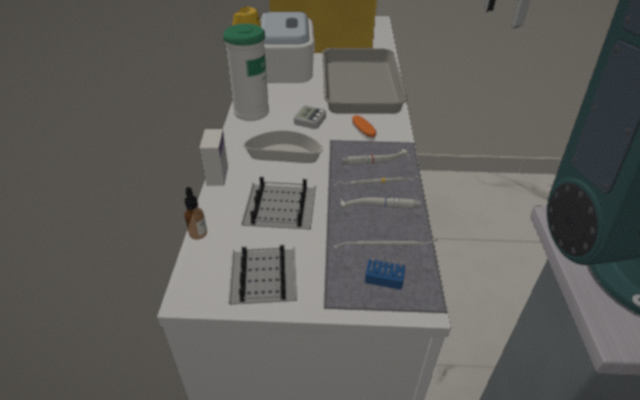

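```bash
cat > h.py <<'E'
import numpy as np,cv2
from bench import robot
def ray(n,u,v,z):
    c=robot.camera_info(n);R=c["R"];t=c["t"]
    d=R.T@np.array([(u-c["cx"])/c["fx"],(v-c["cy"])/c["fy"],1]);o=-R.T@t
    return o+d*(z-o[2])/d[2]
def proj(n,X):
    c=robot.camera_info(n);p=c["R"]@np.asarray(X)+c["t"]
    return c["fx"]*p[0]/p[2]+c["cx"],c["fy"]*p[1]/p[2]+c["cy"]
def crop(img,u0,v0,u1,v1,s,out):
    a=cv2.resize(img[v0:v1,u0:u1],None,fx=s,fy=s,interpolation=cv2.INTER_CUBIC)
    a=cv2.convertScaleAbs(a,alpha=1.4,beta=10)
    for u in range((u0+9)//10*10,u1,10):
        cv2.line(a,(int((u-u0+.5)*s),0),(int((u-u0+.5)*s),6 if u%50 else 14),(0,255,255),1)
        if u%20==0:cv2.putText(a,str(u),(int((u-u0)*s)-8,22),0,.35,(0,255,255),1)
    for v in range((v0+9)//10*10,v1,10):
        cv2.line(a,(0,int((v-v0+.5)*s)),(6,int((v-v0+.5)*s)),(0,255,255),1)
        cv2.putText(a,str(v),(8,int((v-v0)*s)+4),0,.35,(0,255,255),1)
    cv2.imwrite(out,a)
E
python3 - <<'E'
from h import *
i=cv2.imread("pics/top0.png")
crop(i,210,195,340,300,5.5,"pics/c1.png")
crop(i,320,195,450,300,5.5,"pics/c2.png")
crop(i,210,95,370,200,5,"pics/c3.png")
crop(i,380,95,510,200,5.5,"pics/c4.png")
d=np.load("pics/top0.npy")
# mat height check
for u,v in [(260,280),(300,250),(220,190),(450,120)]:
    c=robot.camera_info("top");z=d[v,u];P=c["R"].T@(np.array([(u-c["cx"])/c["fx"]*z,(v-c["cy"])/c["fy"]*z,z])-c["t"]);print(u,v,P.round(4))
E
```

```text
260 280 [ 3.741e-01  1.000e-04 -7.000e-04]
300 250 [ 0.4307 -0.0739 -0.0015]
220 190 [ 0.5466  0.084  -0.0039]
450 120 [ 0.688  -0.3658  0.0011]
```

View pics/c1.png

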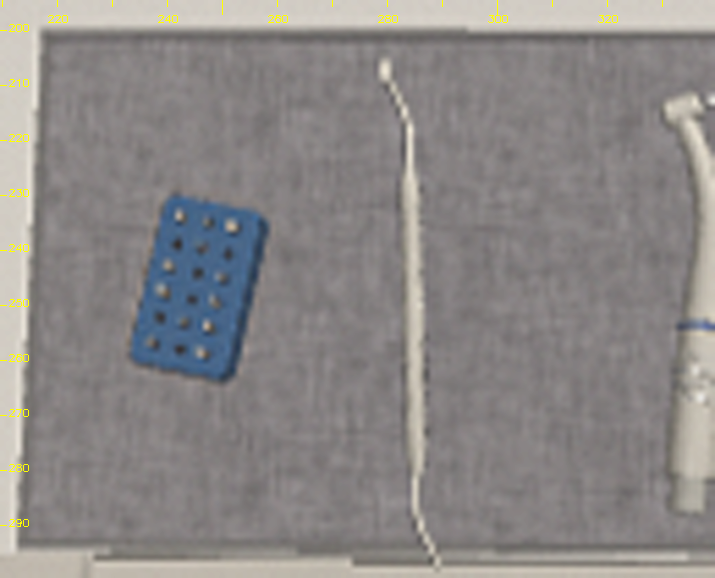

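View pics/c2.png

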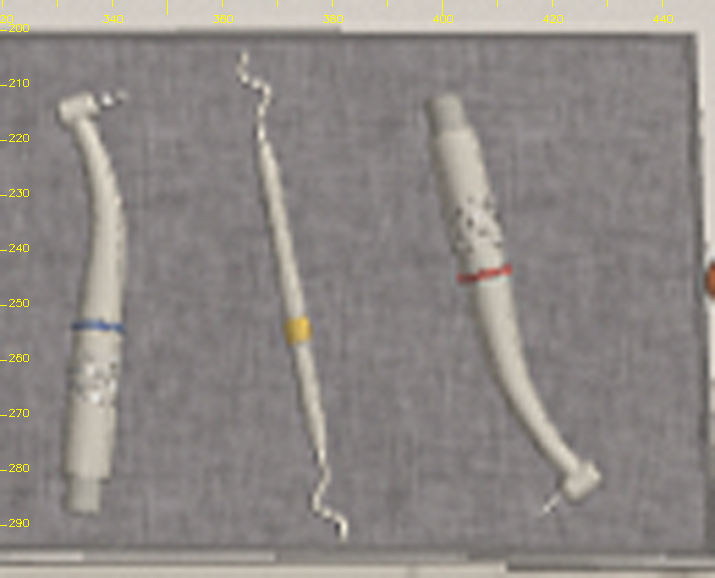

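View pics/c3.png

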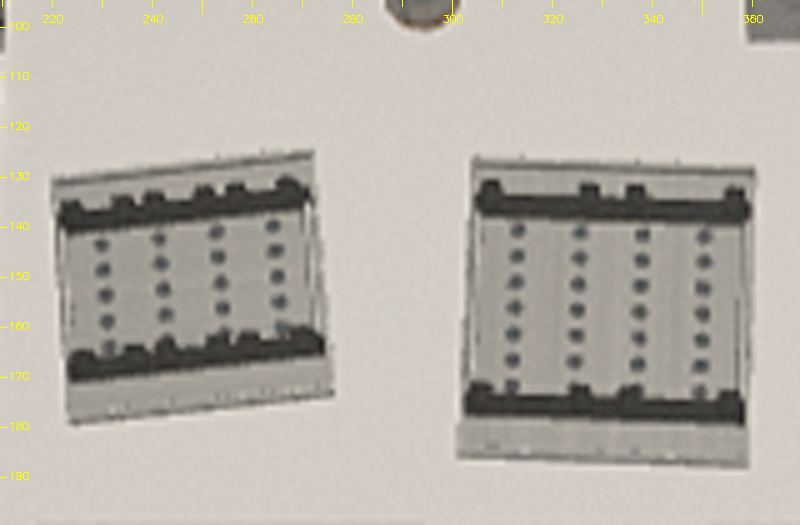

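View pics/c4.png

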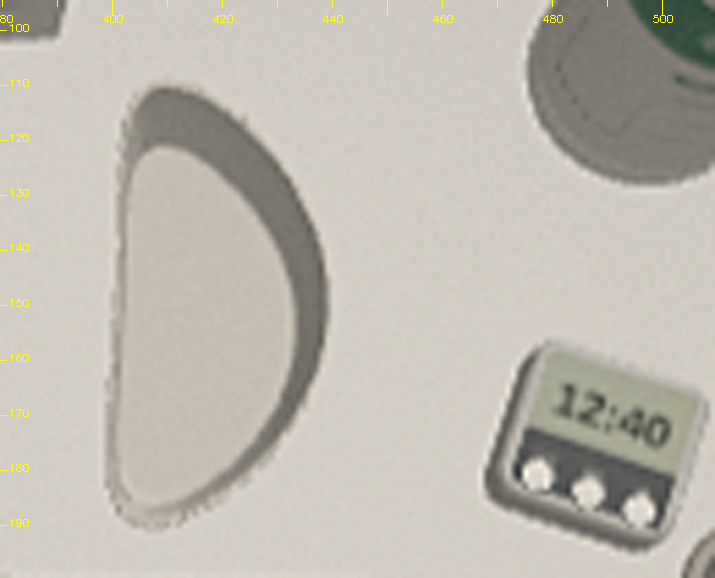

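```bash
cat > fit.py <<'E'
from h import *
from scipy.optimize import least_squares
def px(pts,o,s): return [(o[0]+(x+.5)/s-.5,o[1]+(y+.5)/s-.5) for x,y in pts]
def W(pts,o,s,z): return np.array([ray("top",u,v,z) for u,v in px(pts,o,s)])
def fit(model,world,g):
    def f(p):
        c,s=np.cos(p[2]),np.sin(p[2]);return (np.array(model)@np.array([[c,s],[-s,c]])+p[:2]-world[:,:2]).ravel()
    r=least_squares(f,g);return r.x,f(r.x).reshape(-1,2)
C=robot.camera_info("top");print("cam",(-C["R"].T@C["t"]).round(3))
S3=5;o3=(210,95)
w=W([(52,180),(313,151),(333,397),(69,424)],o3,S3,.005)
p,r=fit([(.05,.052),(.05,-.052),(-.05,-.052),(-.05,.052)],w,[.6,.05,0]);print("irack",p,np.degrees(p[2]),(r*1e3).round(1).tolist())
w=W([(474,157),(754,170),(748,467),(458,458)],o3,S3,.005)
p,r=fit([(.06,.056),(.06,-.056),(-.06,-.056),(-.06,.056)],w,[.6,.05,0]);print("hrack",p,np.degrees(p[2]),(r*1e3).round(1).tolist())
w=W([(168,195),(267,218),(228,382),(132,357)],(210,195),5.5,.02)
print("block",w.round(4).tolist(),w.mean(0),np.degrees(np.arctan2(*(w[0]+w[1]-w[2]-w[3])[1::-1])))
w=W([(384,68),(437,567),(409,180),(417,460)],(210,195),5.5,.0057);print("plug",w.round(4).tolist())
w=W([(243,52),(343,538),(266,165),(318,435)],(320,195),5.5,.0065);print("scal",w.round(4).tolist())
w=W([(75,100),(84,512),(104,220),(97,325),(88,460)],(320,195),5.5,.011);print("hb",w.round(4).tolist())
w=W([(580,480),(445,95),(468,175),(484,275),(513,375)],(320,195),5.5,.011);print("ha",w.round(4).tolist())
w=W([(165,85),(155,530),(329,300),(130,130),(106,450)],(380,95),5.5,.032);print("dish",w.round(4).tolist())
w=W([(165,145),(155,507),(298,320),(128,200),(118,420)],(380,95),5.5,.004);print("dishfloor",w.round(4).tolist())
E
python3 fit.py
```

```text
cam [ 0.34  -0.138  0.974]
irack [0.62088646 0.03069295 0.11026126] 6.317504941225894 [[0.3, 0.3], [-0.3, -0.1], [0.2, -0.7], [-0.3, 0.5]]
hrack [ 0.61127397 -0.13220368 -0.03453593] -1.9787629562801354 [[-0.9, 0.7], [0.5, -1.1], [-0.1, -0.1], [0.5, 0.4]]
block [[0.4653, 0.0372, 0.02], [0.4576, 0.0033, 0.02], [0.4023, 0.0146, 0.02], [0.4105, 0.0472, 0.02]] [0.4339023  0.02560247 0.02      ] -10.966724102610293
plug [[0.5119, -0.0336, 0.0057], [0.3421, -0.0555, 0.0057], [0.4727, -0.0432, 0.0057], [0.3775, -0.048, 0.0057]]
scal [[0.518, -0.1945, 0.0065], [0.3529, -0.2265, 0.0065], [0.4786, -0.202, 0.0065], [0.3869, -0.2186, 0.0065]]
hb [[0.5001, -0.1364, 0.011], [0.3607, -0.1399, 0.011], [0.4588, -0.1464, 0.011], [0.4231, -0.1441, 0.011], [0.3779, -0.1412, 0.011]]
ha [[0.3724, -0.3053, 0.011], [0.5024, -0.2632, 0.011], [0.4748, -0.2704, 0.011], [0.4407, -0.275, 0.011], [0.4071, -0.2839, 0.011]]
dish [[0.697, -0.2822, 0.032], [0.5383, -0.2748, 0.032], [0.6191, -0.3363, 0.032], [0.6805, -0.2697, 0.032], [0.5661, -0.2589, 0.032]]
dishfloor [[0.6849, -0.2859, 0.004], [0.5524, -0.2791, 0.004], [0.6201, -0.3311, 0.004], [0.6643, -0.2723, 0.004], [0.5836, -0.2669, 0.004]]
```

Emit:
step_arm --commands '[{"xyz": [0.265,0.246,-0.12],"twist": [0,0,-5.3]},{"xyz": [0.265,0.246,-0.12],"twist": [0,0,-5.3]},{"xyz": [0.265,0.246,-0.12],"twist": [0,0,-5.3]},{"xyz": [0.265,0.246,-0.12],"twist": [0,0,-5.3]},{"xyz": [0.265,0.246,-0.12],"twist": [0,0,-5.3]},{"xyz": [0.265,0.246,-0.12],"twist": [0,0,-5.3]},{"xyz": [0.265,0.246,-0.12],"twist": [0,0,-5.3]},{"xyz": [0.265,0.246,-0.12],"twist": [0,0,-5.3]},{"xyz": [0.265,0.246,-0.12],"twist": [0,0,-5.3]},{"xyz": [0.265,0.246,-0.12],"twist": [0,0,-5.3]},{"xyz": [0.265,0.246,-0.12],"twist": [0,0,-5.3]},{"xyz": [0.265,0.246,-0.12],"twist": [0,0,-5.3]}]' --fingers 130

```text
time: 1.1
tool_pos: [0.4371, -0.2763, 0.0932]
ee_rot: [-1.572, 0.0, -1.343]
wrist_force: [0.3, -0.5, -0.1]
width: 0.046
```

```bash
cat > snap.py <<'E'
import sys
from h import *
n,k=sys.argv[1],sys.argv[2];a=list(map(int,sys.argv[3:7]));s=float(sys.argv[7])
p,d=robot.snapshot(n);i=p[:,:,::-1].copy();cv2.imwrite(f"pics/raw_{k}.png",i);np.save(f"pics/raw_{k}.npy",d)
crop(i,*a,s,f"pics/{k}.png")
o=robot.get_obs();print(round(o["time"],2),o["tool_pos"].round(4),o["ee_rot"].round(3),o["wrist_force"].round(1),round(o["width"],4))
print("tcp px",n,proj(n,o["tool_pos"]))
E
python3 snap.py side s1 300 80 460 220 5
```

```text
1.15 [ 0.4369 -0.2771  0.0937] [-1.571e+00 -1.000e-03 -1.345e+00] [ 0.  -0.5 -0.1] 0.0465
tcp px side (np.float64(377.7203161215023), np.float64(122.00071234869074))
```

View pics/s1.png

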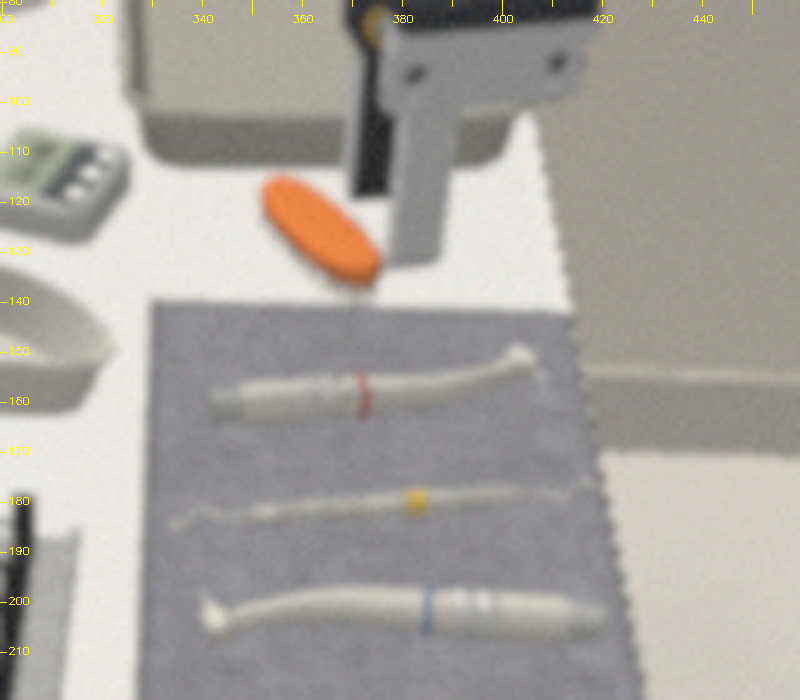

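The side view shows the fingers standing over the red-ring handpiece (ring at about 372,158), with clear mat on both sides. Descending.

Emit:
step_arm --commands '[{"xyz": [0,0,-0.04],"twist": [0,0,0]},{"xyz": [0,0,-0.06],"twist": [0,0,0]},{"xyz": [0,0,-0.075],"twist": [0,0,0]},{"xyz": [0,0,-0.081],"twist": [0,0,0]},{"xyz": [0,0,-0.081],"twist": [0,0,0]},{"xyz": [0,0,-0.081],"twist": [0,0,0]}]'

```text
time: 1.65
tool_pos: [0.4374, -0.2778, 0.0137]
ee_rot: [-1.57, -0.002, -1.346]
wrist_force: [0.4, -0.1, 0.4]
width: 0.0464
```

Emit:
step_arm --commands '[{"xyz": [0,0,0],"twist": [0,0,0]},{"xyz": [0,0,0],"twist": [0,0,0]},{"xyz": [0,0,0],"twist": [0,0,0]},{"xyz": [0,0,0],"twist": [0,0,0]},{"xyz": [0,0,0],"twist": [0,0,0]},{"xyz": [0,0,0],"twist": [0,0,0]}]' --fingers 255

```text
time: 2.15
tool_pos: [0.4377, -0.2765, 0.0131]
ee_rot: [-1.57, -0.001, -1.344]
wrist_force: [-0.5, -0.6, 2.4]
width: 0.019
```

Emit:
step_arm --commands '[{"xyz": [0,0,0.035],"twist": [0,0,0]},{"xyz": [0,0,0.07],"twist": [0,0,0]},{"xyz": [0.03,0.02,0.075],"twist": [0,0,-4]},{"xyz": [0.06,0.04,0.075],"twist": [0,0,-8]},{"xyz": [0.09,0.06,0.075],"twist": [0,0,-12]},{"xyz": [0.12,0.08,0.075],"twist": [0,0,-15]},{"xyz": [0.15,0.1,0.075],"twist": [0,0,-15]},{"xyz": [0.177,0.1165,0.075],"twist": [0,0,-15]},{"xyz": [0.177,0.1165,0.075],"twist": [0,0,-15]},{"xyz": [0.177,0.1165,0.06],"twist": [0,0,-15]},{"xyz": [0.177,0.1165,0.05],"twist": [0,0,-15]},{"xyz": [0.177,0.1165,0.05],"twist": [0,0,-15]}]'

```text
time: 3.15
tool_pos: [0.6118, -0.1592, 0.0587]
ee_rot: [-1.578, 0.002, -1.606]
wrist_force: [-0.1, -0.1, -0.1]
width: 0.0186
```

```bash
python3 snap.py side s2 215 120 345 240 5.5;python3 snap.py top t2 290 95 420 200 5.5
```

```text
3.2 [ 0.6123 -0.1596  0.06  ] [-1.576e+00  1.000e-03 -1.607e+00] [ 0.2  0.8 -0.6] 0.0188
tcp px side (np.float64(280.4224948696902), np.float64(170.9389698260396))
3.25 [ 0.6131 -0.1599  0.0614] [-1.573e+00  1.000e-03 -1.607e+00] [-0.3 -0.9 -0.2] 0.0187
tcp px top (np.float64(346.2475535592972), np.float64(147.58431752158458))
```

View pics/s2.png

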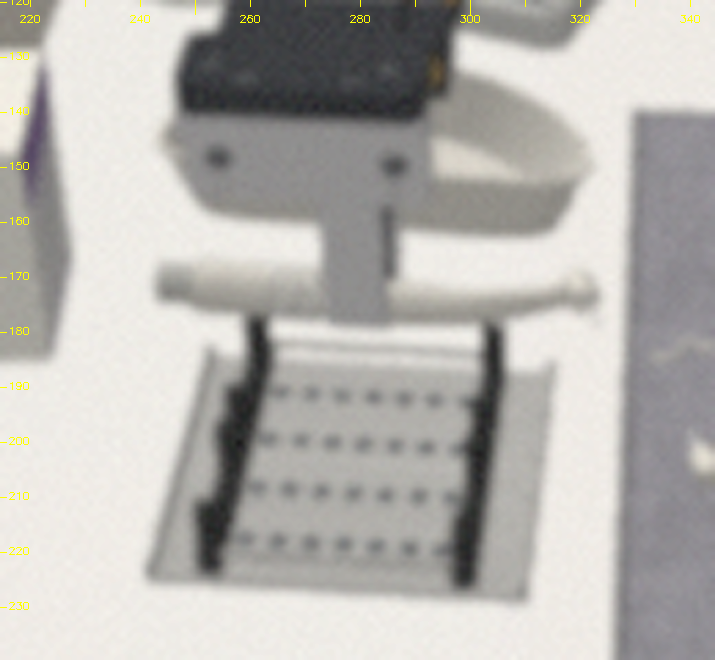

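View pics/t2.png

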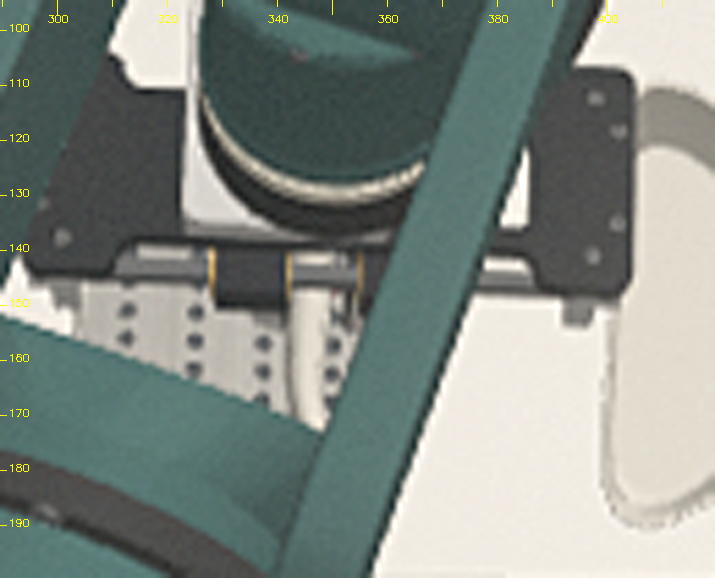

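The handpiece hangs level, spanning columns 243–323 over the combs at about 262 and 302, and it lines up with the far cradle. Lowering.

Emit:
step_arm --commands '[{"xyz": [0,0,-0.015],"twist": [0,0,0]},{"xyz": [0,0,-0.03],"twist": [0,0,0]},{"xyz": [0,0,-0.035],"twist": [0,0,0]},{"xyz": [0,0,-0.0375],"twist": [0,0,0]},{"xyz": [0,0,-0.0375],"twist": [0,0,0]},{"xyz": [0,0,-0.0375],"twist": [0,0,0]}]'

```text
time: 3.75
tool_pos: [0.6151, -0.1603, 0.0261]
ee_rot: [-1.569, -0.001, -1.607]
wrist_force: [0.2, 0.7, -0.9]
width: 0.0191
```

Emit:
step_arm --commands '[{"xyz": [0,0,0],"twist": [0,0,0]},{"xyz": [0,0,0],"twist": [0,0,0]},{"xyz": [0,0,0],"twist": [0,0,0]},{"xyz": [0,0,0],"twist": [0,0,0]},{"xyz": [0,0,0],"twist": [0,0,0]}]' --fingers 150

```text
time: 4.17
tool_pos: [0.6146, -0.1598, 0.0253]
ee_rot: [-1.57, -0.0, -1.606]
wrist_force: [-0.4, -0.2, 0.5]
width: 0.0386
```

Emit:
step_arm --commands '[{"xyz": [0,0,0.035],"twist": [0,0,0]},{"xyz": [0,0,0.065],"twist": [0,0,0]},{"xyz": [-0.04,0,0.065],"twist": [0,0,0]},{"xyz": [-0.08,0.008,0.065],"twist": [0,0,0]},{"xyz": [-0.12,0.012,0.065],"twist": [0,0,-1]},{"xyz": [-0.16,0.0155,0.065],"twist": [0,0,-1]},{"xyz": [-0.186,0.0155,0.065],"twist": [0,0,-1]},{"xyz": [-0.186,0.0155,0.065],"twist": [0,0,-1]},{"xyz": [-0.186,0.0155,0.03],"twist": [0,0,-1]},{"xyz": [-0.186,0.0155,0.0],"twist": [0,0,-1]},{"xyz": [-0.186,0.0155,-0.013],"twist": [0,0,-1]},{"xyz": [-0.186,0.0155,-0.013],"twist": [0,0,-1]}]'

```text
time: 5.17
tool_pos: [0.4281, -0.144, 0.0112]
ee_rot: [-1.573, 0.001, -1.624]
wrist_force: [1.1, -0.0, 0.5]
width: 0.0389
```

Emit:
step_arm --commands '[{"xyz": [0,0,0],"twist": [0,0,0]},{"xyz": [0,0,0],"twist": [0,0,0]},{"xyz": [0,0,0],"twist": [0,0,0]},{"xyz": [0,0,0],"twist": [0,0,0]},{"xyz": [0,0,0],"twist": [0,0,0]},{"xyz": [0,0,0],"twist": [0,0,0]}]' --fingers 255

```text
time: 5.67
tool_pos: [0.4288, -0.1444, 0.0123]
ee_rot: [-1.57, -0.0, -1.624]
wrist_force: [0.2, 1.1, 0.3]
width: 0.0188
```

Emit:
step_arm --commands '[{"xyz": [0,0,0.035],"twist": [0,0,0]},{"xyz": [0,0,0.07],"twist": [0,0,0]},{"xyz": [0.03,0.03,0.075],"twist": [0,0,1]},{"xyz": [0.06,0.04,0.075],"twist": [0,0,1]},{"xyz": [0.1,0.04,0.075],"twist": [0,0,1]},{"xyz": [0.14,0.04,0.075],"twist": [0,0,1]},{"xyz": [0.18,0.04,0.075],"twist": [0,0,1]},{"xyz": [0.18,0.04,0.075],"twist": [0,0,1]},{"xyz": [0.18,0.04,0.05],"twist": [0,0,1]},{"xyz": [0.18,0.04,0.05],"twist": [0,0,1]},{"xyz": [0.18,0.04,0.05],"twist": [0,0,1]}]'

```text
time: 6.58
tool_pos: [0.6062, -0.1039, 0.0596]
ee_rot: [-1.577, 0.001, -1.606]
wrist_force: [0.2, -0.6, -0.9]
width: 0.0189
```

```bash
python3 snap.py side s3 215 120 345 240 5.5
```

```text
6.63 [ 0.6072 -0.1042  0.0614] [-1.573  0.    -1.607] [-0.8  0.4 -0.6] 0.0191
tcp px side (np.float64(280.22890894339724), np.float64(190.35365222996575))
```

View pics/s3.png

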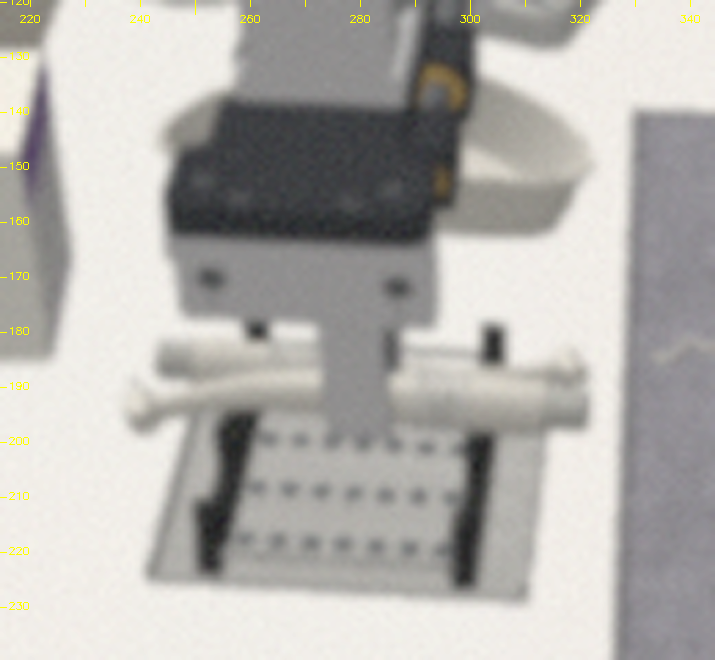

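Handpiece A lies in its cradle and B hangs level over the near one. Lowering B, with a small opening.

Emit:
step_arm --commands '[{"xyz": [0,0,-0.015],"twist": [0,0,0]},{"xyz": [0,0,-0.03],"twist": [0,0,0]},{"xyz": [0,0,-0.035],"twist": [0,0,0]},{"xyz": [0,0,-0.0375],"twist": [0,0,0]},{"xyz": [0,0,-0.0375],"twist": [0,0,0]},{"xyz": [0,0,-0.0375],"twist": [0,0,0]}]'

```text
time: 7.13
tool_pos: [0.6089, -0.1046, 0.026]
ee_rot: [-1.569, -0.001, -1.606]
wrist_force: [0.7, -0.3, -0.7]
width: 0.019
```

Emit:
step_arm --commands '[{"xyz": [0,0,0],"twist": [0,0,0]},{"xyz": [0,0,0],"twist": [0,0,0]},{"xyz": [0,0,0],"twist": [0,0,0]},{"xyz": [0,0,0],"twist": [0,0,0]},{"xyz": [0,0,0],"twist": [0,0,0]}]' --fingers 150

```text
time: 7.55
tool_pos: [0.6086, -0.1043, 0.0249]
ee_rot: [-1.57, -0.0, -1.606]
wrist_force: [0.8, -0.0, 0.5]
width: 0.0387
```

Emit:
step_arm --commands '[{"xyz": [0,0,0.035],"twist": [0,0,0]},{"xyz": [0,0,0.065],"twist": [0,0,0]},{"xyz": [-0.03,0.02,0.065],"twist": [0,0,3]},{"xyz": [-0.06,0.04,0.065],"twist": [0,0,5]},{"xyz": [-0.1,0.05,0.065],"twist": [0,0,5]},{"xyz": [-0.14,0.0595,0.065],"twist": [0,0,5]},{"xyz": [-0.182,0.0595,0.065],"twist": [0,0,5]},{"xyz": [-0.182,0.0595,0.065],"twist": [0,0,5]},{"xyz": [-0.182,0.0595,0.03],"twist": [0,0,5]},{"xyz": [-0.182,0.0595,0.015],"twist": [0,0,5]},{"xyz": [-0.182,0.0595,0.015],"twist": [0,0,5]}]'

```text
time: 8.47
tool_pos: [0.4236, -0.0442, 0.0363]
ee_rot: [-1.577, 0.002, -1.519]
wrist_force: [-1.0, 0.2, -0.5]
width: 0.0387
```

```bash
python3 snap.py side s4 225 160 445 310 3.6
```

```text
8.52 [ 0.4252 -0.0445  0.0382] [-1.574e+00  1.000e-03 -1.519e+00] [-0.7  0.1  0.1] 0.0387
tcp px side (np.float64(389.7463168074236), np.float64(228.5635214316439))
```

View pics/s4.png

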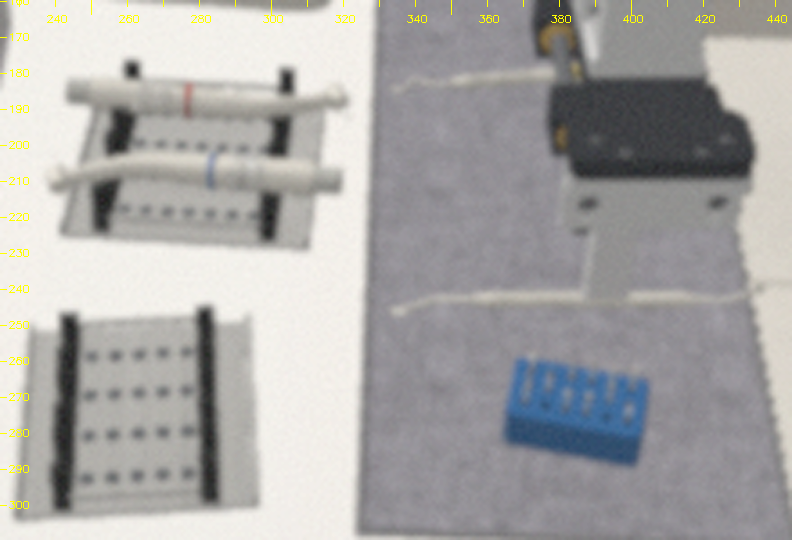

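Both handpieces lie in their cradles (red ring at 276,188, blue at 283,207). The fingers straddle the plugger. Going down on it.

Emit:
step_arm --commands '[{"xyz": [0,0,-0.015],"twist": [0,0,0]},{"xyz": [0,0,-0.025],"twist": [0,0,0]},{"xyz": [0,0,-0.029],"twist": [0,0,0]},{"xyz": [0,0,-0.029],"twist": [0,0,0]},{"xyz": [0,0,-0.029],"twist": [0,0,0]}]'

```text
time: 8.93
tool_pos: [0.4271, -0.045, 0.0111]
ee_rot: [-1.57, -0.0, -1.519]
wrist_force: [0.1, 1.0, 1.1]
width: 0.0389
```

Emit:
step_arm --commands '[{"xyz": [0,0,0],"twist": [0,0,0]},{"xyz": [0,0,0],"twist": [0,0,0]},{"xyz": [0,0,0],"twist": [0,0,0]},{"xyz": [0,0,0],"twist": [0,0,0]},{"xyz": [0,0,0],"twist": [0,0,0]},{"xyz": [0,0,0],"twist": [0,0,0]},{"xyz": [0,0,0],"twist": [0,0,0]}]' --fingers 255

```text
time: 9.52
tool_pos: [0.4264, -0.0448, 0.0106]
ee_rot: [-1.571, -0.0, -1.519]
wrist_force: [-0.6, -0.0, 0.8]
width: 0.0066
```

Emit:
step_arm --commands '[{"xyz": [0,0,0.035],"twist": [0,0,0]},{"xyz": [0,0,0.07],"twist": [0,0,0]},{"xyz": [0.035,0.02,0.07],"twist": [0,0,1]},{"xyz": [0.07,0.04,0.07],"twist": [0,0,3.3]},{"xyz": [0.105,0.06,0.07],"twist": [0,0,3.3]},{"xyz": [0.14,0.08,0.07],"twist": [0,0,3.3]},{"xyz": [0.17,0.1,0.07],"twist": [0,0,3.3]},{"xyz": [0.191,0.1075,0.07],"twist": [0,0,3.3]},{"xyz": [0.191,0.1075,0.07],"twist": [0,0,3.3]},{"xyz": [0.191,0.1075,0.04],"twist": [0,0,3.3]},{"xyz": [0.191,0.1075,0.03],"twist": [0,0,3.3]},{"xyz": [0.191,0.1075,0.03],"twist": [0,0,3.3]}]'

```text
time: 10.52
tool_pos: [0.6135, 0.0623, 0.036]
ee_rot: [-1.58, 0.001, -1.462]
wrist_force: [-0.2, -0.3, -1.1]
width: 0.0064
```

```bash
python3 snap.py side s5 215 210 345 320 5.5; python3 snap.py top t5 200 95 330 200 5.5
```

```text
10.57 [0.6148 0.0623 0.0381] [-1.577  0.    -1.462] [-0.1  0.5 -0.4] 0.0067
tcp px side (np.float64(264.5355756481809), np.float64(275.58103913149085))
10.62 [0.6162 0.0623 0.0399] [-1.573  0.    -1.462] [0.5 0.3 0.7] 0.0068
tcp px top (np.float64(228.17239058460837), np.float64(149.18266180149442))
```

View pics/s5.png

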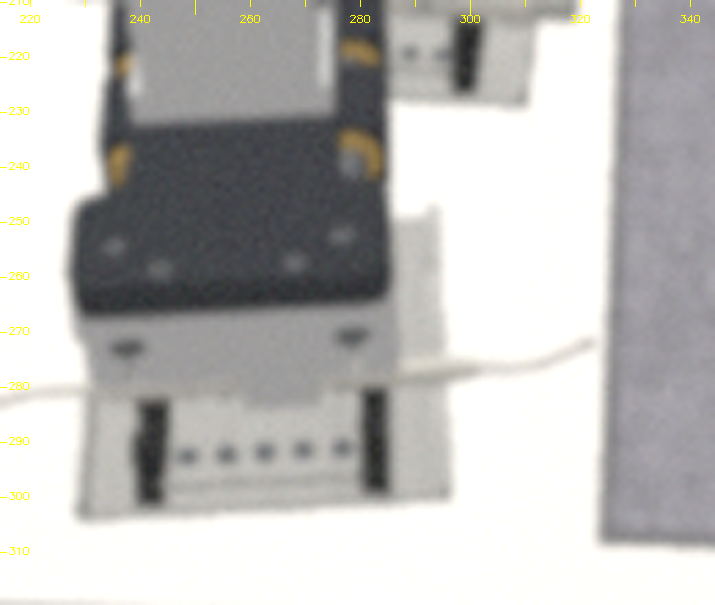

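View pics/t5.png

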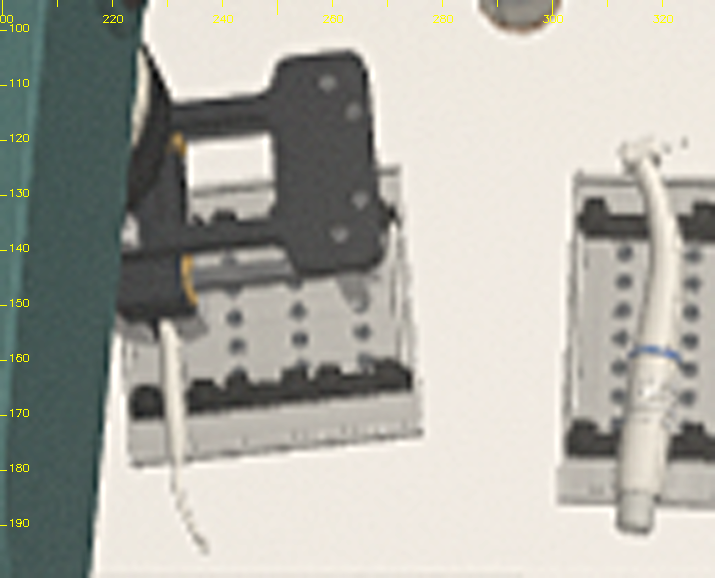

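```bash
python3 - <<'E'
from h import *
i=cv2.imread("pics/raw_t5.png"); crop(i,218,155,282,205,12,"pics/t5b.png")
for nm,X in [("slot+32 near top",(.5876,.0592,.024)),("slot+32 near rear?",(.5876,.0592,.012)),("bar near",(.5876,.0623-.0287*np.tan(np.radians(6.3)),.0345))]:
    print(nm,proj("top",X))
a=np.radians(6.3175)
for ly in(-32,0,32):
    x,y=-.030,ly/1e3; print(ly,proj("top",(.62089+x*np.cos(a)-y*np.sin(a),.03069+x*np.sin(a)+y*np.cos(a),.024)))
E
```

```text
slot+32 near top (np.float64(230.78638923961626), np.float64(165.97689257339562))
slot+32 near rear? (np.float64(232.00116776525834), np.float64(167.55092239866113))
bar near (np.float64(229.73552347673865), np.float64(164.56847597919398))
-32 (np.float64(264.1648034452972), np.float64(162.49048927440248))
0 (np.float64(247.47634536371834), np.float64(164.24616861144807))
32 (np.float64(230.7881513749526), np.float64(166.00182016508234))
```

View pics/t5b.png

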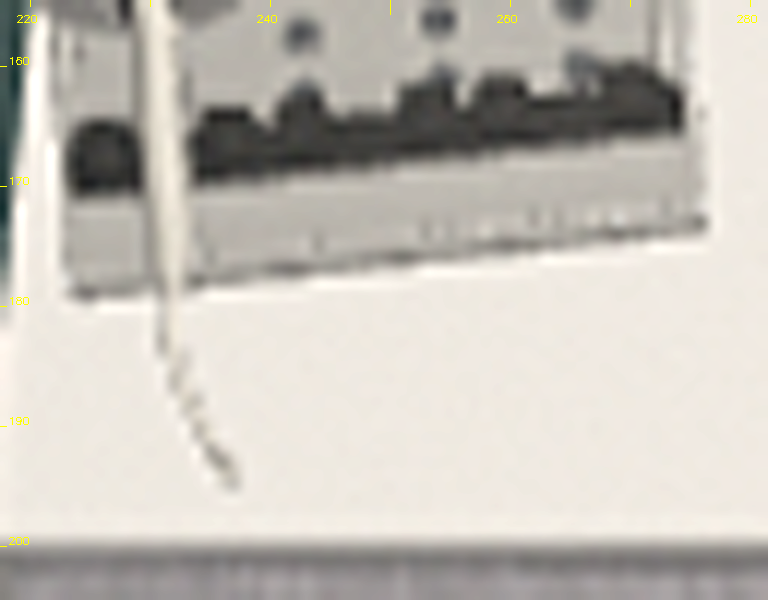

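Emit:
step_arm --commands '[{"xyz": [0,0.001,0],"twist": [0,0,0]},{"xyz": [0,0.001,0],"twist": [0,0,0]},{"xyz": [0,0.001,-0.008],"twist": [0,0,0]},{"xyz": [0,0.001,-0.014],"twist": [0,0,0]},{"xyz": [0,0.001,-0.018],"twist": [0,0,0]},{"xyz": [0,0.001,-0.02],"twist": [0,0,0]},{"xyz": [0,0.001,-0.02],"twist": [0,0,0]},{"xyz": [0,0.001,-0.02],"twist": [0,0,0]}]'

```text
time: 11.28
tool_pos: [0.6169, 0.0636, 0.0206]
ee_rot: [-1.572, -0.0, -1.461]
wrist_force: [-2.4, 0.2, 3.0]
width: 0.0064
```

```bash
python3 snap.py top t6 215 120 279 205 8
```

```text
11.33 [0.6169 0.0636 0.0206] [-1.572 -0.    -1.461] [-2.1 -0.1  3.6] 0.0064
tcp px top (np.float64(229.483456044582), np.float64(151.66460947385508))
```

View pics/t6.png

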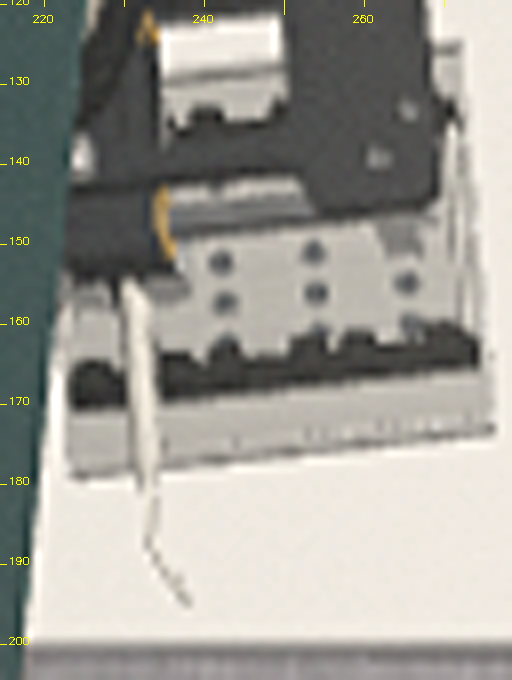

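Emit:
step_arm --commands '[{"xyz": [0,0,0],"twist": [0,0,0]},{"xyz": [0,0,0],"twist": [0,0,0]},{"xyz": [0,0,0],"twist": [0,0,0]},{"xyz": [0,0,0],"twist": [0,0,0]},{"xyz": [0,0,0],"twist": [0,0,0]},{"xyz": [0,0,0.03],"twist": [0,0,0]},{"xyz": [0,0,0.06],"twist": [0,0,0]},{"xyz": [0,0,0.06],"twist": [0,0,0]}]' --fingers 175

```text
time: 12.0
tool_pos: [0.6215, 0.0644, 0.0876]
ee_rot: [-1.558, 0.0, -1.461]
wrist_force: [0.7, -0.4, 1.3]
width: 0.0295
```

Emit:
step_arm --commands '[{"xyz": [-0.022,-0.033,0],"twist": [0,0,1]},{"xyz": [-0.044,-0.066,0],"twist": [0,0,2]},{"xyz": [-0.066,-0.099,0],"twist": [0,0,4]},{"xyz": [-0.088,-0.132,0],"twist": [0,0,4]},{"xyz": [-0.11,-0.165,0],"twist": [0,0,4]},{"xyz": [-0.132,-0.198,0],"twist": [0,0,4]},{"xyz": [-0.154,-0.231,0],"twist": [0,0,4]},{"xyz": [-0.17,-0.255,0],"twist": [0,0,4]},{"xyz": [-0.1815,-0.273,0],"twist": [0,0,4]},{"xyz": [-0.1815,-0.273,-0.03],"twist": [0,0,4]},{"xyz": [-0.1815,-0.273,-0.045],"twist": [0,0,4]},{"xyz": [-0.1815,-0.273,-0.045],"twist": [0,0,4]}]'

```text
time: 13.0
tool_pos: [0.4332, -0.2078, 0.0317]
ee_rot: [-1.575, 0.006, -1.393]
wrist_force: [-0.6, 0.1, -1.2]
width: 0.0292
```

```bash
python3 snap.py side s7 310 110 450 220 5.5; python3 snap.py top t7 200 95 360 210 4.8
```

```text
13.05 [ 0.4345 -0.2082  0.0335] [-1.573  0.004 -1.392] [1.4 0.2 0.1] 0.0295
tcp px side (np.float64(378.0954272542938), np.float64(169.2865651048439))
13.1 [ 0.4357 -0.2088  0.0351] [-1.571e+00  1.000e-03 -1.392e+00] [0.2 0.8 0.5] 0.0296
tcp px top (np.float64(372.9429380596727), np.float64(245.73721953867445))
```

View pics/s7.png

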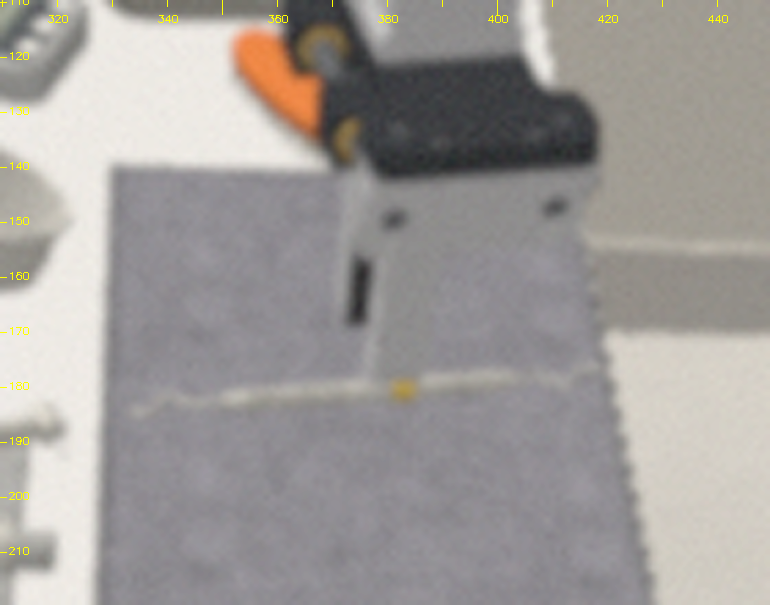

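View pics/t7.png

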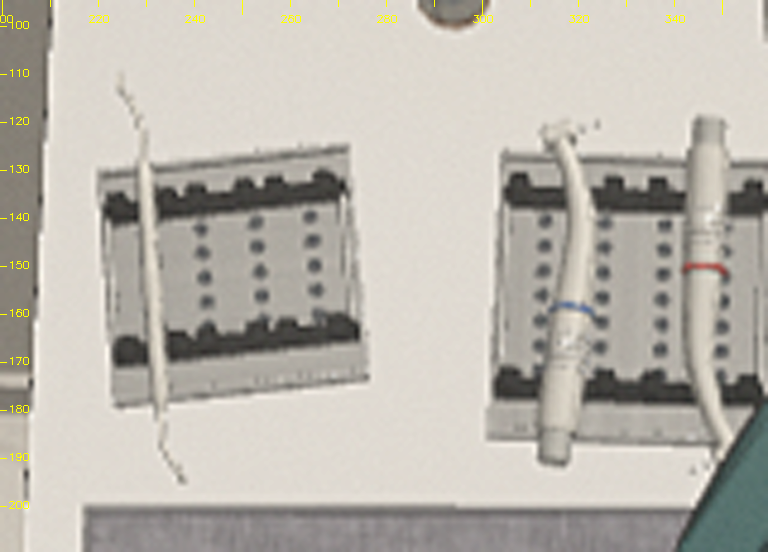

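The plugger lies in both combs, overhanging evenly (about 90 and 87 px of crop). The fingers straddle the scaler. Going down.

Emit:
step_arm --commands '[{"xyz": [0,-0.001,-0.01],"twist": [0,0,0]},{"xyz": [0,-0.001,-0.02],"twist": [0,0,0]},{"xyz": [0,-0.001,-0.025],"twist": [0,0,0]},{"xyz": [0,-0.001,-0.025],"twist": [0,0,0]},{"xyz": [0,-0.001,-0.025],"twist": [0,0,0]}]'

```text
time: 13.52
tool_pos: [0.4361, -0.2101, 0.0104]
ee_rot: [-1.571, -0.0, -1.391]
wrist_force: [0.8, 0.2, 0.2]
width: 0.0294
```

Emit:
step_arm --commands '[{"xyz": [0,0,0],"twist": [0,0,0]},{"xyz": [0,0,0],"twist": [0,0,0]},{"xyz": [0,0,0],"twist": [0,0,0]},{"xyz": [0,0,0],"twist": [0,0,0]},{"xyz": [0,0,0],"twist": [0,0,0]},{"xyz": [0,0,0],"twist": [0,0,0]}]' --fingers 255

```text
time: 14.02
tool_pos: [0.4358, -0.2103, 0.0104]
ee_rot: [-1.571, -0.0, -1.392]
wrist_force: [0.6, 0.3, -0.2]
width: 0.0064
```

Emit:
step_arm --commands '[{"xyz": [0,0,0.035],"twist": [0,0,0]},{"xyz": [0,0,0.07],"twist": [0,0,0]},{"xyz": [0.025,0.03,0.075],"twist": [0,0,-2]},{"xyz": [0.05,0.06,0.075],"twist": [0,0,-4]},{"xyz": [0.075,0.09,0.075],"twist": [0,0,-4]},{"xyz": [0.1,0.12,0.075],"twist": [0,0,-4]},{"xyz": [0.125,0.15,0.075],"twist": [0,0,-4]},{"xyz": [0.15,0.18,0.075],"twist": [0,0,-4]},{"xyz": [0.175,0.2,0.075],"twist": [0,0,-4]},{"xyz": [0.1886,0.2103,0.07],"twist": [0,0,-4]},{"xyz": [0.1886,0.2103,0.04],"twist": [0,0,-4]},{"xyz": [0.1886,0.2103,0.03],"twist": [0,0,-4]}]'

```text
time: 15.02
tool_pos: [0.6234, 0.0012, 0.037]
ee_rot: [-1.575, 0.001, -1.46]
wrist_force: [0.2, 0.4, -1.9]
width: 0.0065
```

```bash
python3 snap.py side s8 215 210 345 320 5.5; python3 snap.py top t8 218 120 292 205 7
```

```text
15.07 [0.6211 0.0007 0.0348] [-1.581  0.002 -1.461] [-0.8 -0.3 -2.1] 0.0068
tcp px side (np.float64(265.4754906681041), np.float64(246.26695683791547))
15.12 [6.214e-01 2.000e-04 3.650e-02] [-1.579e+00  1.000e-03 -1.461e+00] [ 0.4  0.8 -0.7] 0.0065
tcp px top (np.float64(261.2752016420622), np.float64(147.06328483382538))
```

View pics/s8.png

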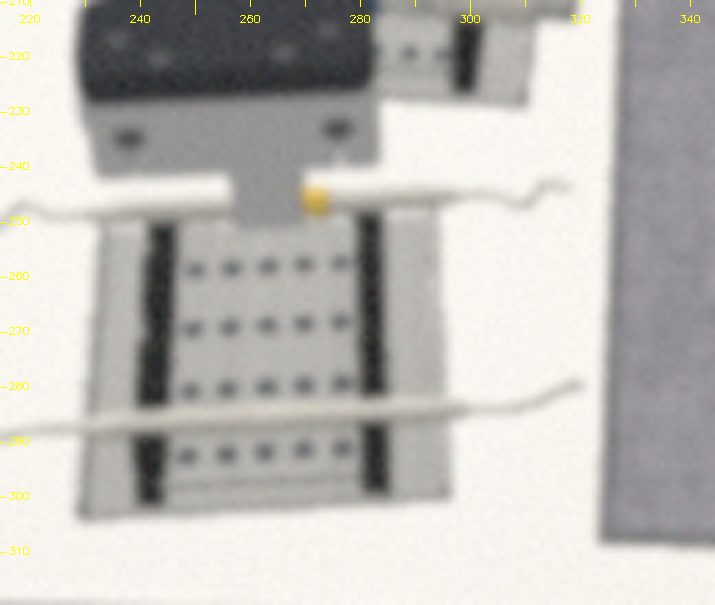

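View pics/t8.png

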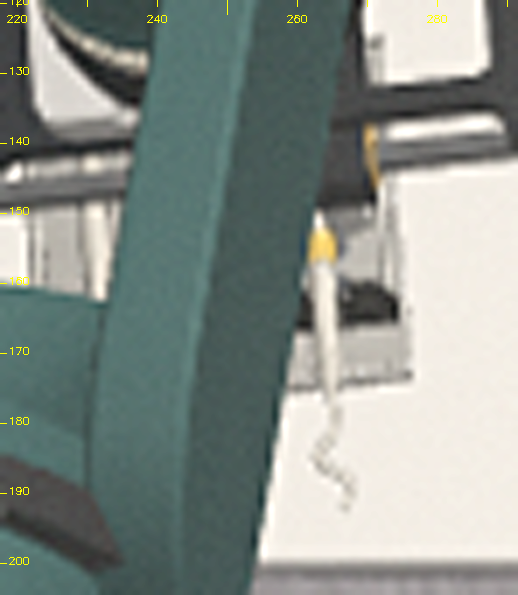

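Emit:
step_arm --commands '[{"xyz": [0,0,0],"twist": [0,0,0]},{"xyz": [0,0,0],"twist": [0,0,0]},{"xyz": [0,0,-0.008],"twist": [0,0,0]},{"xyz": [0,0,-0.014],"twist": [0,0,0]},{"xyz": [0,0,-0.018],"twist": [0,0,0]},{"xyz": [0,0,-0.02],"twist": [0,0,0]},{"xyz": [0,0,-0.02],"twist": [0,0,0]},{"xyz": [0,0,-0.02],"twist": [0,0,0]}]'

```text
time: 15.78
tool_pos: [0.6245, -0.0001, 0.0205]
ee_rot: [-1.571, -0.0, -1.462]
wrist_force: [1.0, 0.2, 0.3]
width: 0.0064
```

```bash
python3 snap.py side s9 215 210 345 320 5.5
```

```text
15.83 [ 0.6245 -0.      0.0204] [-1.571 -0.    -1.462] [-0.3 -0.8  0.3] 0.0068
tcp px side (np.float64(263.9703278515143), np.float64(252.15553329277964))
```

View pics/s9.png

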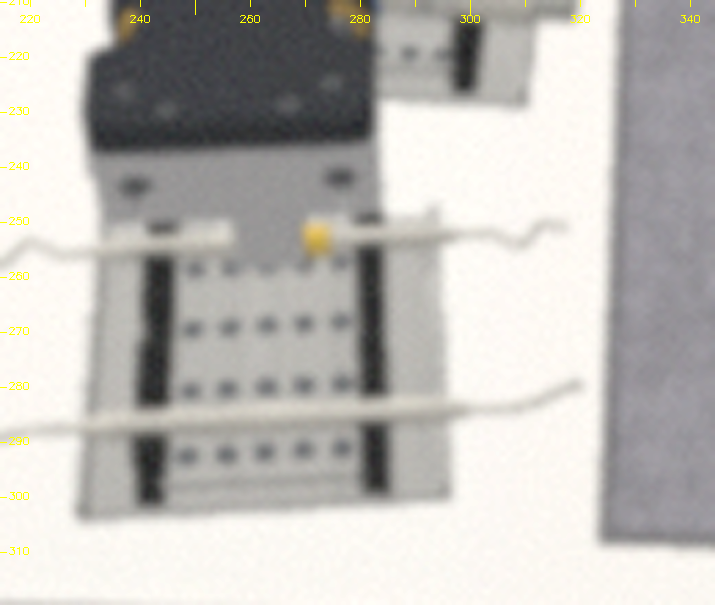

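The scaler sits in both slots. Its handle is 0.8 mm above its origin, so I lower it a little more before letting go.

Emit:
step_arm --commands '[{"xyz": [0,0,-0.001],"twist": [0,0,0]},{"xyz": [0,0,-0.001],"twist": [0,0,0]},{"xyz": [0,0,-0.001],"twist": [0,0,0]}]'

```text
time: 16.08
tool_pos: [0.6246, -0.0001, 0.0203]
ee_rot: [-1.57, -0.0, -1.461]
wrist_force: [-3.1, -0.5, 3.6]
width: 0.0064
```

Emit:
step_arm --commands '[{"xyz": [0,0,0],"twist": [0,0,0]},{"xyz": [0,0,0],"twist": [0,0,0]},{"xyz": [0,0,0],"twist": [0,0,0]},{"xyz": [0,0,0],"twist": [0,0,0]},{"xyz": [0,0,0],"twist": [0,0,0]},{"xyz": [0,0,0.03],"twist": [0,0,0]},{"xyz": [0,0,0.06],"twist": [0,0,0]},{"xyz": [0,0,0.08],"twist": [0,0,0]},{"xyz": [0,0,0.08],"twist": [0,0,0]}]' --fingers 175

```text
time: 16.83
tool_pos: [0.6279, -0.0002, 0.1053]
ee_rot: [-1.56, -0.002, -1.461]
wrist_force: [0.8, 0.4, 0.0]
width: 0.0297
```

Emit:
step_arm --commands '[{"xyz": [-0.02,0.003,0],"twist": [0,0,7]},{"xyz": [-0.04,0.006,0],"twist": [0,0,14]},{"xyz": [-0.06,0.01,0],"twist": [0,0,21]},{"xyz": [-0.08,0.013,0],"twist": [0,0,28]},{"xyz": [-0.1,0.016,0],"twist": [0,0,35]},{"xyz": [-0.12,0.019,0],"twist": [0,0,42]},{"xyz": [-0.14,0.022,0],"twist": [0,0,49]},{"xyz": [-0.16,0.024,0],"twist": [0,0,56]},{"xyz": [-0.18,0.0265,0],"twist": [0,0,63]},{"xyz": [-0.1906,0.0265,-0.02],"twist": [0,0,70]},{"xyz": [-0.1906,0.0265,-0.02],"twist": [0,0,72.7]},{"xyz": [-0.1906,0.0265,-0.02],"twist": [0,0,72.7]}]' --fingers 5

```text
time: 17.83
tool_pos: [0.4316, 0.0266, 0.0769]
ee_rot: [-1.571, 0.004, -0.192]
wrist_force: [-0.6, 0.4, -0.1]
width: 0.0922
```

```bash
python3 snap.py side s10 215 160 445 310 3.4; python3 snap.py top t10 200 95 380 290 3
```

```text
17.88 [0.4328 0.0266 0.078 ] [-1.571  0.002 -0.194] [-0.2 -0.6 -0.5] 0.0921
tcp px side (np.float64(391.01024370889223), np.float64(243.00775305140408))
17.93 [0.4337 0.0265 0.0787] [-1.571e+00  1.000e-03 -1.940e-01] [0.7 0.2 0.5] 0.0921
tcp px top (np.float64(239.60880141439196), np.float64(243.65476151850075))
```

View pics/s10.png

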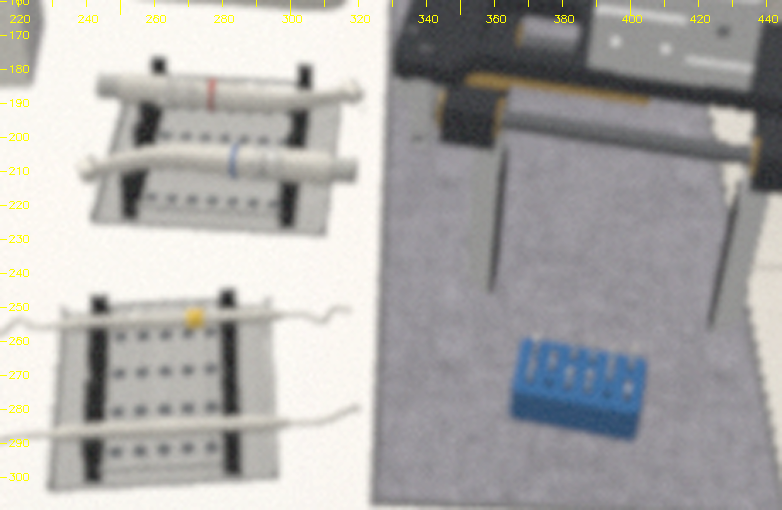

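View pics/t10.png

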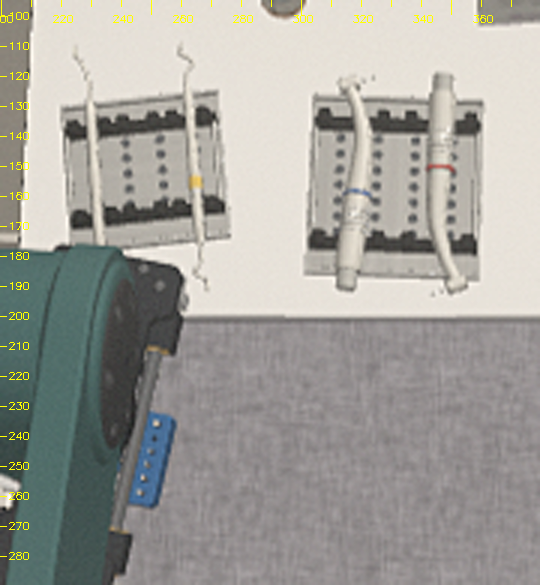

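Both slim instruments lie in the combs, and the open jaws stand beyond the two ends of the bur block. Descending to grip it.

Emit:
step_arm --commands '[{"xyz": [0,0,-0.03],"twist": [0,0,0]},{"xyz": [0,0,-0.05],"twist": [0,0,0]},{"xyz": [0,0,-0.063],"twist": [0,0,0]},{"xyz": [0,0,-0.067],"twist": [0,0,0]},{"xyz": [0,0,-0.067],"twist": [0,0,0]},{"xyz": [0,0,-0.067],"twist": [0,0,0]}]'

```text
time: 18.43
tool_pos: [0.4349, 0.0264, 0.0131]
ee_rot: [-1.571, -0.001, -0.193]
wrist_force: [0.9, -0.0, 0.9]
width: 0.0925
```

Emit:
step_arm --commands '[{"xyz": [0,0,0],"twist": [0,0,0]},{"xyz": [0,0,0],"twist": [0,0,0]},{"xyz": [0,0,0],"twist": [0,0,0]},{"xyz": [0,0,0],"twist": [0,0,0]},{"xyz": [0,0,0],"twist": [0,0,0]},{"xyz": [0,0,0],"twist": [0,0,0]},{"xyz": [0,0,0],"twist": [0,0,0]}]' --fingers 255

```text
time: 19.02
tool_pos: [0.4341, 0.0265, 0.0127]
ee_rot: [-1.571, -0.001, -0.193]
wrist_force: [-0.4, 0.2, 1.4]
width: 0.0573
```

```bash
python3 snap.py side s11 330 190 445 310 5;python3 snap.py top t11 380 60 450 200 5; python3 - <<'E'
from h import *
C=robot.camera_info("top");d=np.load("pics/top0.npy")
vv,uu=np.mgrid[60:200,340:470];z=d[60:200,340:470]
P=(np.stack([(uu-C["cx"])/C["fx"]*z,(vv-C["cy"])/C["fy"]*z,z],-1)-C["t"])@C["R"]
for X in (.58,.6,.618,.64,.66):
    r=[]
    for Y in np.arange(-.35,-.25,.005):
        m=(abs(P[...,0]-X)<.004)&(abs(P[...,1]-Y)<.003);r.append((round(Y*1e3),round(float(np.median(P[...,2][m]))*1e3) if m.any() else None))
    print(X,r)
m=P[...,2]>.06;print(P[m].min(0) if m.any() else None,P[m].max(0) if m.any() else None)
E
```

```text
19.07 [0.4342 0.0265 0.0128] [-1.571e+00 -1.000e-03 -1.930e-01] [ 0.8 -0.1  0.3] 0.0579
tcp px side (np.float64(385.48709061951155), np.float64(272.4533678491852))
19.12 [0.4341 0.0265 0.0127] [-1.571e+00 -1.000e-03 -1.930e-01] [ 0.7 -0.7  1.4] 0.0576
tcp px top (np.float64(245.9230960155963), np.float64(247.12325195327094))
0.58 [(-350, -2), (-345, -1), (-340, -2), (-335, -3), (-330, -2), (-325, 24), (-320, 10), (-315, 1), (-310, -1), (-305, -1), (-300, 0), (-295, -1), (-290, -1), (-285, -1), (-280, 0), (-275, 0), (-270, 0), (-265, 0), (-260, 0), (-255, -1)]
0.6 [(-350, 0), (-345, -2), (-340, -1), (-335, 25), (-330, 13), (-325, -1), (-320, 0), (-315, 0), (-310, -1), (-305, -1), (-300, 0), (-295, -1), (-290, -1), (-285, 0), (-280, 0), (-275, -1), (-270, 0), (-265, -2), (-260, -1), (-255, -1)]
0.618 [(-350, -2), (-345, -1), (-340, None), (-335, 20), (-330, 2), (-325, 0), (-320, -1), (-315, 0), (-310, -1), (-305, -1), (-300, -1), (-295, 0), (-290, -1), (-285, -1), (-280, 0), (-275, 0), (-270, 0), (-265, 1), (-260, -1), (-255, -1)]
0.64 [(-350, -3), (-345, -3), (-340, None), (-335, 27), (-330, 14), (-325, 1), (-320, -1), (-315, -1), (-310, -1), (-305, -1), (-300, -1), (-295, -1), (-290, -1), (-285, -1), (-280, -1), (-275, -1), (-270, 5), (-265, 0), (-260, -2), (-255, -1)]
0.66 [(-350, -3), (-345, -1), (-340, -2), (-335, None), (-330, 30), (-325, 23), (-320, 7), (-315, 1), (-310, -1), (-305, -2), (-300, -2), (-295, 0), (-290, -1), (-285, -1), (-280, -1), (-275, 1), (-270, 9), (-265, -1), (-260, -1), (-255, -1)]
[ 0.34002357 -0.39089863  0.06001283] [ 0.78077427 -0.13759953  0.97354075]
```

View pics/s11.png

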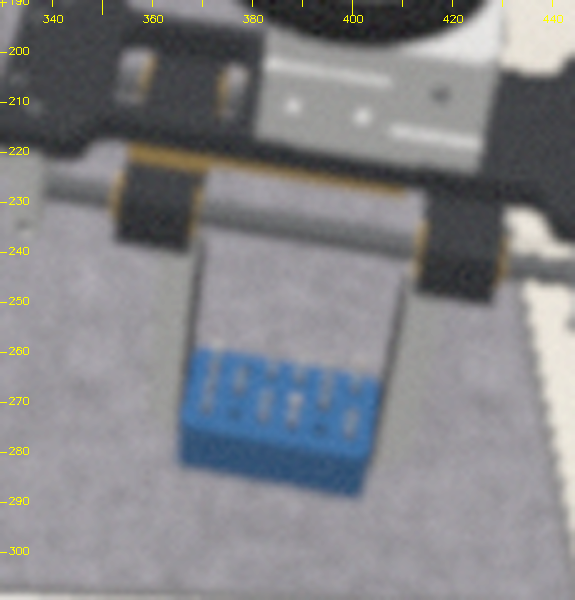

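```bash
python3 - <<'E'
from h import *
C=robot.camera_info("top");d=np.load("pics/top0.npy")
for (u0,u1,v0,v1) in [(355,400,60,106),(285,303,68,102),(470,510,150,200)]:
    vv,uu=np.mgrid[v0:v1,u0:u1];z=d[v0:v1,u0:u1]
    P=(np.stack([(uu-C["cx"])/C["fx"]*z,(vv-C["cy"])/C["fy"]*z,z],-1)-C["t"])@C["R"]
    m=(P[...,2]>.012)&(z>0)&(P[...,2]<.5);print(P[m].min(0).round(3),P[m].max(0).round(3))
E
```

```text
[ 0.722 -0.266  0.012] [ 0.781 -0.176  0.092]
[ 0.727 -0.075  0.012] [ 0.78  -0.039  0.103]
[ 0.523 -0.469  0.012] [ 0.609 -0.395  0.038]
```

Emit:
step_arm --commands '[{"xyz": [0,0,0.035],"twist": [0,0,0]},{"xyz": [0,0,0.07],"twist": [0,0,0]},{"xyz": [0.01,-0.02,0.09],"twist": [0,0,0]},{"xyz": [0.02,-0.05,0.09],"twist": [0,0,2]},{"xyz": [0.03,-0.085,0.09],"twist": [0,0,4]},{"xyz": [0.045,-0.12,0.09],"twist": [0,0,7]},{"xyz": [0.06,-0.155,0.09],"twist": [0,0,7]},{"xyz": [0.075,-0.19,0.09],"twist": [0,0,7]},{"xyz": [0.09,-0.225,0.09],"twist": [0,0,7]},{"xyz": [0.11,-0.26,0.09],"twist": [0,0,7]},{"xyz": [0.13,-0.29,0.09],"twist": [0,0,7]},{"xyz": [0.15,-0.315,0.09],"twist": [0,0,7]}]'

```text
time: 20.12
tool_pos: [0.5838, -0.291, 0.1013]
ee_rot: [-1.571, 0.002, -0.072]
wrist_force: [-0.3, 0.7, -1.4]
width: 0.0572
```

Emit:
step_arm --commands '[{"xyz": [0.02,-0.0085,0],"twist": [0,0,0]},{"xyz": [0.034,-0.0085,0],"twist": [0,0,0]},{"xyz": [0.034,-0.0085,-0.02],"twist": [0,0,0]},{"xyz": [0.034,-0.0085,-0.043],"twist": [0,0,0]},{"xyz": [0.034,-0.0085,-0.043],"twist": [0,0,0]},{"xyz": [0.034,-0.0085,-0.043],"twist": [0,0,0]},{"xyz": [0.034,-0.0085,-0.043],"twist": [0,0,0]}]'

```text
time: 20.7
tool_pos: [0.6179, -0.297, 0.0599]
ee_rot: [-1.571, -0.0, -0.07]
wrist_force: [0.0, -1.1, 0.1]
width: 0.0577
```

```bash
python3 snap.py side s12 230 80 340 180 6;python3 snap.py top t12 360 80 470 200 5
```

```text
20.75 [ 0.6184 -0.2973  0.061 ] [-1.572 -0.002 -0.07 ] [ 0.9 -0.2 -1.8] 0.0577
tcp px side (np.float64(284.0970797666384), np.float64(128.2575381679016))
20.8 [ 0.6187 -0.2975  0.0615] [-1.572 -0.003 -0.07 ] [-0.1 -0.7 -0.1] 0.0577
tcp px top (np.float64(421.3622962836109), np.float64(144.74593617777307))
```

View pics/s12.png

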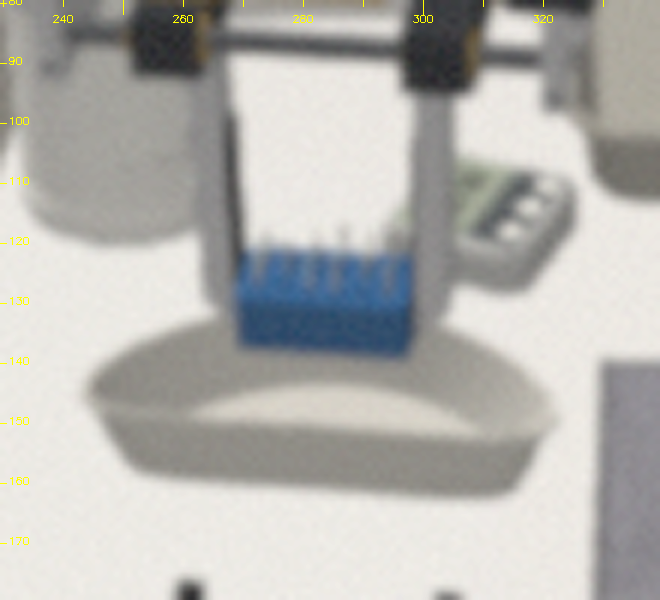

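View pics/t12.png

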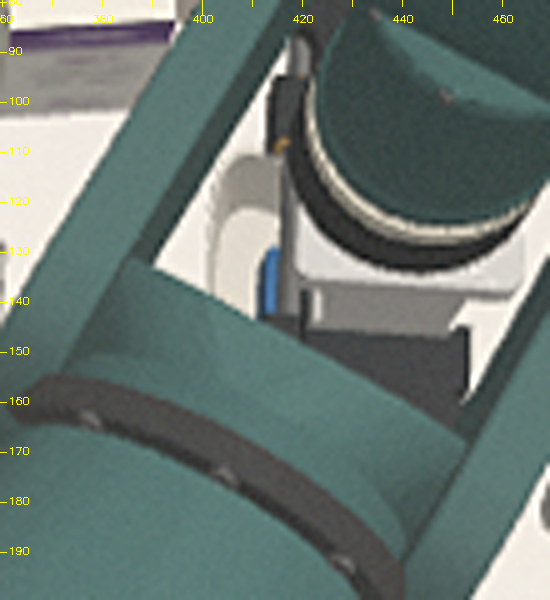

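Emit:
step_arm --commands '[{"xyz": [0,0,-0.015],"twist": [0,0,0]},{"xyz": [0,0,-0.03],"twist": [0,0,0]},{"xyz": [0,0,-0.04],"twist": [0,0,0]},{"xyz": [0,0,-0.043],"twist": [0,0,0]},{"xyz": [0,0,-0.044],"twist": [0,0,0]},{"xyz": [0,0,-0.045],"twist": [0,0,0]},{"xyz": [0,0,-0.045],"twist": [0,0,0]},{"xyz": [0,0,-0.045],"twist": [0,0,0]}]'

```text
time: 21.47
tool_pos: [0.6185, -0.2974, 0.0157]
ee_rot: [-1.572, -0.002, -0.07]
wrist_force: [0.3, -0.1, -1.2]
width: 0.0572
```

```bash
python3 snap.py side s13 230 80 340 180 6
```

```text
21.52 [ 0.6184 -0.2973  0.0156] [-1.572 -0.002 -0.07 ] [-0.1 -0.5 -0.9] 0.0579
tcp px side (np.float64(284.9514774153484), np.float64(147.2269013376157))
```

View pics/s13.png

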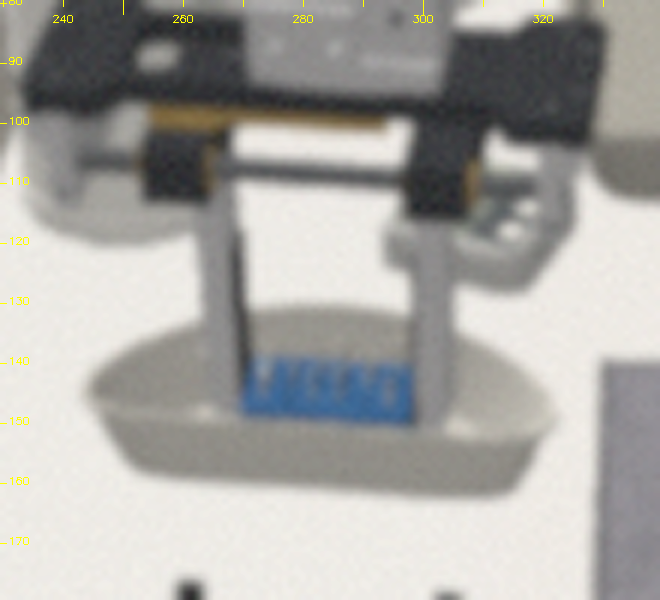

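Emit:
step_arm --commands '[{"xyz": [0,0,-0.001],"twist": [0,0,0]},{"xyz": [0,0,-0.001],"twist": [0,0,0]},{"xyz": [0,0,-0.001],"twist": [0,0,0]}]'

```text
time: 21.77
tool_pos: [0.6184, -0.2973, 0.0142]
ee_rot: [-1.571, -0.001, -0.07]
wrist_force: [0.5, 0.1, 0.3]
width: 0.0579
```

Emit:
step_arm --commands '[{"xyz": [0,0,0],"twist": [0,0,0]},{"xyz": [0,0,0],"twist": [0,0,0]},{"xyz": [0,0,0],"twist": [0,0,0]},{"xyz": [0,0,0],"twist": [0,0,0]},{"xyz": [0,0,0],"twist": [0,0,0]}]' --fingers 58

```text
time: 22.18
tool_pos: [0.6183, -0.297, 0.0137]
ee_rot: [-1.571, -0.001, -0.07]
wrist_force: [1.6, 0.2, 0.5]
width: 0.0726
```

Emit:
step_arm --commands '[{"xyz": [0,0,0.02],"twist": [0,0,0]},{"xyz": [0,0,0.05],"twist": [0,0,0]},{"xyz": [0,0,0.09],"twist": [0,0,0]},{"xyz": [-0.03,0,0.12],"twist": [0,0,0]},{"xyz": [-0.07,0,0.13],"twist": [0,0,0]},{"xyz": [-0.1,-0.02,0.13],"twist": [0,0,0]},{"xyz": [-0.13,-0.04,0.13],"twist": [0,0,0]},{"xyz": [-0.16,-0.06,0.13],"twist": [0,0,0]},{"xyz": [-0.19,-0.08,0.13],"twist": [0,0,0]},{"xyz": [-0.22,-0.1,0.13],"twist": [0,0,0]},{"xyz": [-0.25,-0.12,0.13],"twist": [0,0,0]},{"xyz": [-0.25,-0.12,0.13],"twist": [0,0,0]}]'

```text
time: 23.18
tool_pos: [0.3627, -0.4202, 0.1436]
ee_rot: [-1.573, 0.003, -0.077]
wrist_force: [-0.0, 0.6, 0.1]
width: 0.0728
```

```bash
python3 snap.py top t14 210 90 450 220 3.3;python3 snap.py side s14 210 110 340 310 3;python3 -c "
from h import *
crop(cv2.imread('pics/raw_t14.png'),385,95,455,200,5.5,'pics/t14b.png')"
```

```text
23.23 [ 0.3652 -0.4186  0.1436] [-1.571e+00  1.000e-03 -7.600e-02] [-0.6 -0.2 -0.8] 0.0727
tcp px top (np.float64(512.0620112454224), np.float64(284.20046790920014))
23.28 [ 0.3668 -0.4176  0.1436] [-1.57  -0.    -0.073] [0.7 0.5 0.3] 0.0722
tcp px side (np.float64(410.45410559189656), np.float64(65.47531396362155))
```

View pics/t14.png

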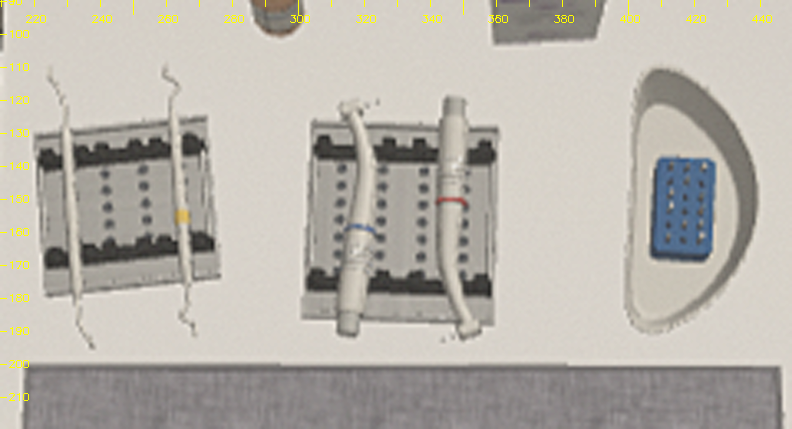

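View pics/t14b.png

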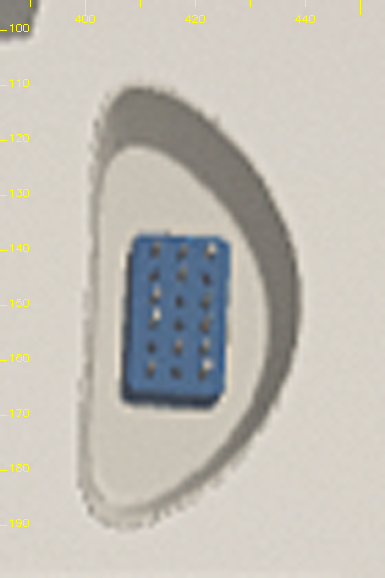

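View pics/s14.png

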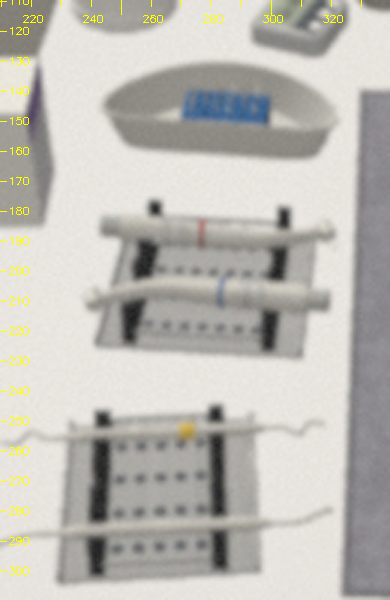

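```bash
python3 -c "
from h import *
crop(cv2.imread('pics/raw_t14.png'),215,120,280,180,11,'pics/t14c.png')"
```

```text
(no output)
```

View pics/t14c.png

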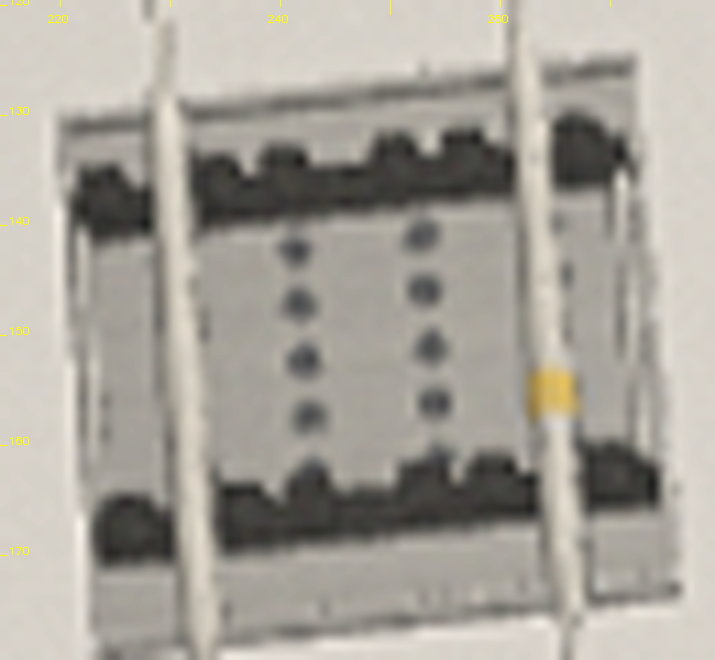

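Both slim instruments run between the teeth of the outer slots in both combs, at columns 230–232 and 262–266. The block is upright in the middle of the dish, and the arm is well clear. Handing in.

```bash
python3 -c "
from bench import robot
print(robot.close_job())"
```

```text
the job is handed in; nothing more can be done
None
```

All five items are in place, and I handed the job in at about 23 s of robot time, placing them in the order you listed.

- **Handpieces:** the red-ring one lies in the -y cradle and the blue-ring one in the +y cradle, each across both combs.
- **Slim instruments:** the plugger is in the +y slot and the scaler in the -y slot of the instrument rack, with the middle slot left empty. Both pass between the teeth of both combs. I set each down until there was a light upward contact of about 3.6 N, which suggests they are fully down. The plugger's overhang was even at both ends; I judged the scaler's by eye.
- **Bur block:** it stands upright near the middle of the kidney dish floor, clear of the walls.

The last top and side pictures agreed with all of this, and the arm was well clear of everything. No check failed.

- **Camera offset:** the robot and camera positions differed by about 1–2 mm sideways. I corrected the plugger by 1 mm before lowering it, and allowed the same for the scaler.
- **Handle width:** the gripper read 6.4–6.8 mm on the 7.4 mm handles. Both grips held.

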